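# Seat the flange tester's mount plate

### The arm

A 6-joint arm with a two-finger parallel gripper is mounted at the origin on the work surface. World frame = base frame: x ahead of the robot, y to its left, z up, the work surface at z = 0. Lengths are in mm, angles in rad, forces in N, time in s.
With the tool pointing down it reaches from about 350 to 975 mm from the base axis. Payload 7.1 kg.
Tool frame: the origin (TCP) lies midway between the tips of the shut fingers; the grasp point (between the pads) lies 19 mm behind it; z points along the fingers, y is the line along which they close (so a half turn about z gives the same grasp; the last joint's range is limited). The gripper opens to 88 mm and grips with 3 to 60 N. Pads are 20 mm wide; open, the fingers measure 115 mm over their backs; the gripper's body (75 mm by 178 mm) begins 61 mm behind the grasp point.
Start: joints at [1.276, 0.423, 1.63, -0, 1.089, -0.019], TCP at [170.166, 601.372, 222.675] pointing down, gripper open.
Joint ranges: [-3, 3], [-0.9, 2.11], [0.09, 2.58], [-1.31, 4.45], [0.11, 2.69], [-2.54, 2.54]. Speed limits (rad/s): [2.39, 2.39, 3.01, 3.14, 3.14, 3.14].

### API

Orientations are given as a rotation vector (axis times angle).
In Python, from workcell import status, eyes, ticket gives the robot as it stands.
- The arm moves only by the shell command python3 -m jog 'ROWS' [OPENING]. ROWS is a JSON list of rows, 1 to 5 of them, each of 6 numbers: dx, dy, dz in mm, then a rotation vector rx, ry, rz in rad; each row shifts and turns the commanded pose from where the row before left it, along the tool's axes as they then stand; what a row does not reach is not made up. A row lasts 1/12 s, in which the tool goes at most 41.7 mm and 0.125 rad, less where a joint would pass 70% of its speed; a pose out of reach is approached as far as the arm can. OPENING is the finger opening in mm, set as the command begins (- or left out keeps the last). The fingers move at their own pace and stop on an object; the grip force is fixed at half the most. Time passes only in rows, so rows that do not move let the fingers close. It prints the time, the measured TCP pose, the force, the opening and the grip force at its end.
- status.get_obs(): the state, without advancing time (a new reading comes with each control period).
- eyes.get_image(name): name is "scene" or "top" or "wrist"; returns a dict with "img" (400x640x3 uint8, red, green, blue), "range_z" (400x640 float32, mm along the optical axis (not along the pixel's ray), 0 where there is no reading), "fx", "fy", "cx", "cy" (pixels), "k1" (the pictures are not rectified: a ray, as slopes to the right and down, at radius r is drawn at 1 + k1 r^2 times it, then the intrinsics apply), "R" (3x3) and "t" (3): a world point X has camera coordinates R X + t. Camera axes: x right, y down, z forward; pixel columns grow to the right and rows downward; lengths in mm; the calibration is good to about 2 mm. A picture is of the moment at which its call begins.
- ticket.close_job(): hands the job in; it is judged then, once.
The state is a dict: "t": time; "qpos": joint angles; "qvel": joint speeds; "joint_torque": joint torques, N m; "ee_pos": TCP position; "orientation": TCP orientation; "ft_force": force on the tool from outside, world axes, zero at the start; "moment": the same for the moment, N m; "width": finger opening in mm; "grasp_force": force on a finger pad.
Only numpy, scipy, OpenCV 4.12 (cv2) and the standard library are available. Lean on these libraries where they do the work, as an engineer would, in place of code of your own. Each camera call takes 0.05 s, during which the arm holds its last target. There are 200 camera calls.

### The job

The mount plate on top of the flange tester is still standing on its lifting springs. Tighten its four brass thumbscrews clockwise a little at a time, one corner and then the opposite corner, so that the plate goes down level without cocking, until it sits flat on its pads and every screw is snug but not forced. Then close the port in the plate with the yellow cap, fully home, and leave everything else on the bench as it is.

Things in the scene. Friction and masses are not known exactly. Their poses are not given: they have to be found in the camera images.
- tester: bench flange tester, fixed: dark cast housing 180 x 180 mm, 88 mm tall, eyepiece on its +x side, focus knob on its -y side. Origin under its centre on the mat, z up. The mount plate seats on four pads, one under each thumbscrew, topped with hidden spacers: the seat is level, at z = 92 to 93.8 mm here, not known closer. Two dowel pins (y = +-52 mm, 6 mm thick, up to z = 105 mm) guide it
- plate: silver mount plate 124 x 124 x 8 mm, round port 54 mm across in its centre. Origin at the centre of its underside, z up. Springs hold it up against the screw heads: its underside starts at about z = 95.5 mm of the tester, 1.7 to 3.5 mm above its seat. It cocks beyond 0.02 rad: no corner may run over 2.6 mm ahead of the one diagonally across, nor one side over 1.8 mm ahead of the other
- screw_a: brass thumbscrew at the tester's +x +y corner (x, y = +46, +46 mm). Origin on its axis at the underside of its head, z up; this frame goes down with the screw but does not spin. A shoulder (14 mm across, 4 mm high) bears on the plate; above it a round knurled knob 24 mm across and 16 mm high, its top 20 mm above the origin. A grip of 25 to 35 N turns it. The four are alike
- screw_b: brass thumbscrew at the +x -y corner, like screw_a. Thread of all four: clockwise from above tightens, 12 mm down per turn (1.9 mm per rad); they stay where left; about 0.08 N m turns a free one. With the plate's corner seated the head's force on the plate grows by about 200 N per rad of the knob (less per rad of the hand, as grip and arm give), and the torque with it
- screw_c: brass thumbscrew at the -x -y corner, diagonally across from screw_a, like it. Snug, for all four: the head bears on the plate with 20 to 40 N, felt as 0.1 to 0.2 N m more torque than just before its corner seated (compare readings taken alike: absolute ones with the hand at rest can be 0.2 N m off). Under 15 N is loose, over 55 N is forced
- screw_d: brass thumbscrew at the -x +y corner, diagonally across from screw_b, like screw_a. From the start it takes 0.8 to 1.9 rad of knob turn, the same for all four within 0.2 rad, for a corner to seat, and 0.2 to 0.5 rad more of the hand to be snug: the start of the rise must be felt. A screw snugged early slackens by some newtons as the other corners come down
- port_cap: yellow plastic port cap, 50 g, lying right way up on the mat. Origin at the centre of the underside of its plug, z up. Plug 51 mm across and 8 mm deep, chamfered; flange 66 mm across from z = 8 to 12 mm; finger ridge 12 mm wide (y), 46 mm long (x), from z = 12 to 32 mm. Fully home its origin is at the plate's origin, flange on the plate; any yaw will do
- lens: matte black cine prime lens standing on its rear end, 95 mm across, 112 mm tall, origin under its centre; leave alone
- rear_cap: red plastic rear lens cap, a 68 mm disc 21 mm high; origin under its centre; leave alone
- step_ring: silver step-up filter ring, 82 mm across, 7 mm high; origin under its centre; leave alone
- loupe: chrome loupe, 48 mm across, 52 mm tall, upright; origin under its centre; leave alone
- blower: orange rubber blower bulb standing upright, 62 mm across, 105 mm tall; origin under its centre; leave alone
- penlight: black penlight 115 mm long, 16 mm thick, lying along its x axis; origin under its centre; leave alone

How it is judged (in metres and radians):
On the way, in this order (a step that is already met when the one before it is completed fails the run):
1. two screws at opposite corners have been turned in (over 0.4 mm), the other two not yet (((distance of each of screw_a, screw_c from where it was at the start of the episode above 0.0004 m and distance of each of screw_b, screw_d from where it was at the start of the episode below 0.0003 m) or (distance of each of screw_b, screw_d from where it was at the start of the episode above 0.0004 m and distance of each of screw_a, screw_c from where it was at the start of the episode below 0.0003 m))), for 0.1 s.
2. all four screws have been turned in part of the way (over 0.4 mm) and none is snug yet (distance of each of screw_a, screw_b, screw_c, screw_d from where it was at the start of the episode above 0.0004 m and contact force between each of screw_a, screw_b, screw_c, screw_d and plate below 15 N), for 0.1 s.
3. the plate sits flat on its pads and all four screws clamp it (angle between the z axis of plate and the z axis of tester, either way round below 0.006 rad and contact force between each of screw_a, screw_b, screw_c, screw_d and plate above 15 N), for 0.2 s.
4. the yellow cap is fully home in the port (z of port_cap in the frame of plate between -0.0015 and 0.0015 m and horizontal distance between port_cap and plate below 0.003 m and angle between the z axis of port_cap and the z axis of plate, either way round below 0.05 rad), for 0.2 s.
At the end, for the whole second after the job is handed in: plate within 0.006 rad of level on the tester and clamped on its seat: every screw head bears on it with 15 to 55 N; the yellow cap in the port, its flange within 1.5 mm of the plate, centred within 3 mm, let go and still; the other things within 15 mm of where they were (all of step 3 and all of step 4 and linear speed of port_cap below 0.02 m/s and not (distance of any of lens, rear_cap, step_ring, loupe, blower, penlight from where it was at the start of the episode above 0.015 m or angle between any of lens, loupe, blower's own z axis and vertical above 0.4 rad)); the robot touches nothing.
It fails at once if the plate cocked: tilted more than 0.02 rad, one corner 2.6 mm lower than the one diagonally across (angle between the z axis of plate and the z axis of tester, either way round above 0.02 rad).
It fails at once if a screw was forced: its head bears on the plate with over 55 N (contact force between any of screw_a, screw_b, screw_c, screw_d and plate above 55 N).
It fails at once if another thing on the bench was pushed more than 15 mm or tipped over (distance of any of lens, rear_cap, step_ring, loupe, blower, penlight from where it was at the start of the episode above 0.015 m or angle between any of lens, loupe, blower's own z axis and vertical above 0.4 rad).
It also fails if it takes over 72 s, if anything falls off the work surface, if the arm or the gripper's body presses on something with over 40 N, if the wrist force passes 120 N, or if a joint passes its speed limit or range.

## Working session

There is one attempt and no reset: what is moved stays moved. The work goes in short steps, Python scripts to look and compute and a shell command to move; the robot and the scene stay as the last step left them, time stands still between calls to the robot, and variables do not carry over. Pictures are saved under pics/ and viewed, at most 10 in all, crops included, and the job is handed in when it is done.

```bash
ls; mkdir -p pics; python3 - <<'E'
from workcell import status, eyes
import cv2, pickle, numpy as np
o=status.get_obs(); print({k:np.round(v,3).tolist() for k,v in o.items()})
for n in ("scene","top"):
    d=eyes.get_image(n); pickle.dump(d,open(f'{n}.pkl','wb')); cv2.imwrite(f'pics/{n}.png',d['img'][:,:,::-1])
    print(n,d['fx'],d['cx'],d['cy'],d['k1'],np.round(-d['R'].T@d['t'],1))
E
```

```text
pics
{'t': 0.0, 'qpos': [1.276, 0.424, 1.631, 0.0, 1.089, -0.019], 'qvel': [0.002, -0.002, 0.0, -0.001, 0.001, -0.0], 'joint_torque': [0.001, -54.463, -27.367, 0.065, 0.023, -0.0], 'ee_pos': [170.021, 600.848, 221.888], 'orientation': [-0.432, -3.111, 0.002], 'ft_force': [-0.408, 0.147, -0.065], 'moment': [-0.002, -0.009, 0.01], 'grasp_force': 0.0, 'width': 87.8}
scene 385.4558725470959 311.7963175248945 193.96450951366262 0.020175693491671576 [1076.4  556.8  798.4]
top 518.4652855814891 311.9189884133805 198.80532116067477 0.008676546457052195 [ 332.9    2.9 1449.9]
```

View pics/scene.png

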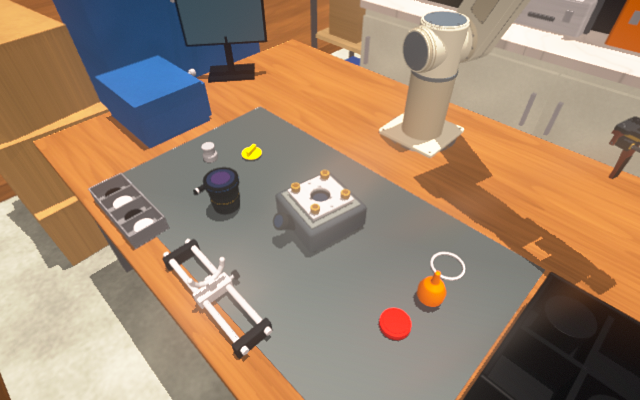

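View pics/top.png

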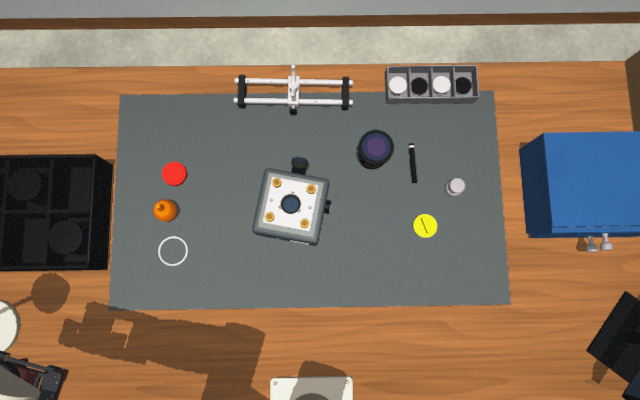

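```bash
cat > h.py <<'E'
import numpy as np, cv2, pickle
from scipy.spatial.transform import Rotation as Ro
def ray(d,uv,z):
    x=(np.atleast_2d(uv)-[d['cx'],d['cy']])/[d['fx'],d['fy']]
    s=x.copy()
    for _ in range(20): s=x/(1+d['k1']*(s**2).sum(1,keepdims=True))
    c=-d['R'].T@d['t']; v=np.c_[s,np.ones(len(s))]@d['R']
    return c+v*((z-c[2])/v[:,2])[:,None]
def blobs(d,lo,hi,amin=15,amax=1e9):
    hsv=cv2.cvtColor(d['img'],cv2.COLOR_RGB2HSV)
    m=cv2.inRange(hsv,lo,hi); n,l,s,c=cv2.connectedComponentsWithStats(m)
    return [(c[i],s[i],l==i) for i in range(1,n) if amin<=s[i][4]<=amax]
def pose(o):
    R=Ro.from_rotvec(o['orientation']); return np.array(o['ee_pos']),R
def yaw(o): # angle of tool y axis in world
    y=pose(o)[1].as_matrix()[:,1]; return np.arctan2(y[1],y[0])
E
python3 - <<'E'
from h import *
for n in ('top','scene'):
    d=pickle.load(open(n+'.pkl','rb'))
    print(n)
    for c,s,m in blobs(d,(8,90,80),(24,255,255),25,400):
        print('brass',c.round(1),s[2:],ray(d,c,115.5 if n=='top' else 109)[0].round(1), np.median(d['range_z'][m]).round(0))
    for c,s,m in blobs(d,(25,150,120),(34,255,255),40,2000):
        print('yel',c.round(1),s[2:],ray(d,c,12)[0].round(1))
        if n=='top': print(d['img'][int(c[1])-6:int(c[1])+7,int(c[0])-6:int(c[0])+7].sum(2))
E
python3 - <<'E'
import cv2
d=cv2.imread('pics/top.png'); a=cv2.resize(d[155:255,235:345],None,fx=5,fy=5,interpolation=cv2.INTER_CUBIC); b=cv2.resize(d[206:246,405:445],(250,250),interpolation=cv2.INTER_CUBIC)
import numpy as np
c=np.zeros((500,800,3),np.uint8); c[:,:550]=a; c[:250,550:]=b; cv2.imwrite('pics/crop.png',c)
E
```

```text
top
brass [266.6  88.1] [ 42   9 367] [874.8 109.7 115.5] 1531.0
brass [319.8  88.3] [ 42   8 312] [872.4 -34.8 115.5] 1532.0
brass [276.3 182.1] [ 9  9 65] [614.   84.3 115.5] 1352.0
brass [310.7 188.7] [ 9 10 67] [595.1  -6.  115.5] 1350.0
brass [269.3 216.5] [ 9 10 65] [522.9 102.6 115.5] 1336.0
brass [304.1 223. ] [ 9  9 66] [504.8  12.6 115.5] 1334.0
brass [ 34.7 368.6] [19  6 30] [154.3 678.3 115.5] 1387.0
brass [ 39.8 382.6] [ 6 12 28] [121.1 663.2 115.5] 1379.0
yel [424.7 225.3] [ 24  24 437] [ 506.7 -323.5   12. ]
[[520 526 476 294 459 512 525 501 504 518 522 521 526]
 [523 524 509 372 373 516 537 528 500 497 531 513 525]
 [526 534 513 457 288 493 534 522 497 491 502 516 521]
 [524 524 527 477 320 428 526 531 516 508 520 523 520]
 [522 517 528 527 435 308 500 532 530 519 505 519 515]
 [537 526 522 524 489 327 463 525 532 516 495 512 525]
 [529 530 524 525 525 439 368 516 541 524 507 503 520]
 [534 528 528 524 526 490 351 486 536 535 509 512 520]
 [528 524 522 525 525 503 364 416 522 534 511 522 525]
 [526 531 527 528 531 525 443 294 503 541 528 518 499]
 [525 532 526 529 523 522 488 316 448 526 533 518 503]
 [539 533 529 526 531 529 526 439 349 512 540 522 496]
 [535 527 521 527 527 529 537 476 283 487 535 542 515]]
scene
brass [404.3 124.1] [ 5 17 36] [149.8  16.5 109. ] 1337.0
brass [324.4 173.8] [10  9 74] [498.6   2.5 109. ] 1032.0
brass [295.2 186.6] [ 9 10 75] [589.6 -16.9 109. ] 996.0
brass [345.1 193.5] [10 10 78] [517.2  94.8 109. ] 975.0
brass [314.8 208.3] [ 9 10 75] [609.8  76.6 109. ] 940.0
brass [187.8 272.7] [18 18 65] [935.7  18.  109. ] 958.0
brass [228.4 319.7] [ 33  37 261] [938.5 169.7 109. ] 865.0
brass [  3.1 390.4] [ 11  26 147] [1281.6    2.9  109. ] 1456.0
yel [251.4 152. ] [ 20  15 192] [ 507.3 -328.1   12. ]
```

View pics/crop.png

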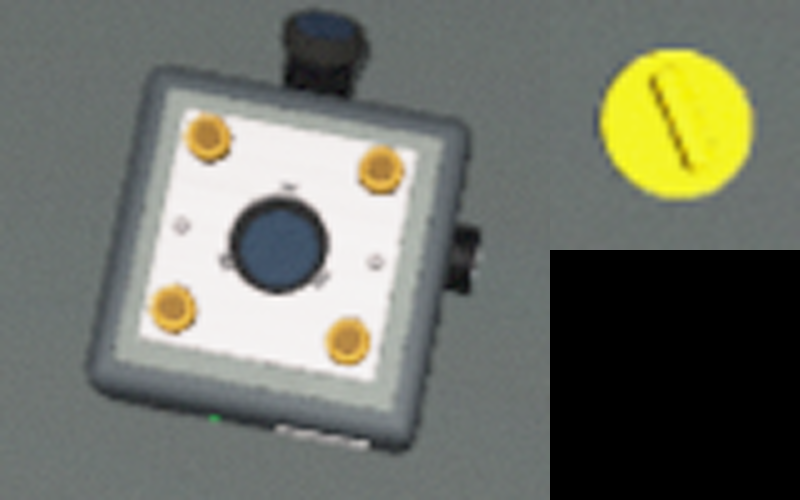

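```bash
R='[[-30,-24,-3,0,0,0],[-30,-24,-3,0,0,0],[-30,-24,-3,0,0,0],[-30,-24,-3,0,0,0],[-30,-24,-3,0,0,0]]' ; python3 -m jog '[[-30,-24,-3,0,0,0],[-30,-24,-3,0,0,0],[-30,-24,-3,0,0,0],[-30,-24,-3,0,0,0],[-30,-24,-3,0,0,0]]' 44; python3 -m jog '[[-30,-24,-3,0,0,0],[-30,-24,-3,0,0,0],[-30,-24,-3,0,0,0],[-30,-24,-3,0,0,0],[-30,-24,-3,0,0,0]]';python3 -m jog '[[-30,-24,-3,0,0,0],[-30,-24,-3,0,0,0],[-30,-24,-3,0,0,0],[-30,-24,-3,0,0,0],[-30,-24,0,0,0,0]]'; python3 -c "
from workcell import status;print(status.get_obs())"
```

```text
t: 0.52
ee_pos: [282.3, 443.3, 237.5]
orientation: [-0.431, -3.112, 0.001]
ft_force: [0.9, -0.1, 0.5]
width: 57.8
grasp_force: 0.0
t: 0.93
ee_pos: [394.0, 286.9, 252.7]
orientation: [-0.432, -3.112, 0.0]
ft_force: [0.7, 1.0, 0.4]
width: 43.8
grasp_force: 0.0
t: 1.35
ee_pos: [506.0, 130.7, 265.1]
orientation: [0.432, 3.111, 0.0]
ft_force: [0.4, 1.7, -0.1]
width: 43.9
grasp_force: 0.0
{'t': 1.35, 'qpos': array([ 2.29874166e-01,  2.21685322e-01,  1.81471667e+00,  5.21872975e-05,
        1.10456762e+00, -1.06499479e+00]), 'qvel': array([-0.83399911,  0.24858194, -0.31248057,  0.00258888,  0.05976356,
       -0.82827021]), 'joint_torque': array([  4.11515772, -44.70417738, -25.41260183,  -0.09815919,
         0.23430026,   1.06151707]), 'ee_pos': array([506.03269998, 130.65334269, 265.12324325]), 'orientation': array([4.32010855e-01, 3.11117722e+00, 4.20192761e-04]), 'ft_force': array([ 0.40912475,  1.65590441, -0.11333653]), 'moment': array([ 0.03418743, -0.0701213 , -0.01401154]), 'grasp_force': 0.0, 'width': 43.90480927381343}
```

```bash
python3 -m jog '[[-24,-21,0,0,0,0],[-24,-21,0,0,0,0],[-24,-21,0,0,0,0],[0,0,0,0,0,0]]'; python3 - <<'E'
from workcell import status, eyes
from h import *
d=eyes.get_image('wrist'); d['obs']=status.get_obs(); pickle.dump(d,open('wrist.pkl','wb')); cv2.imwrite('pics/wrist.png',d['img'][:,:,::-1])
print(d['fx'],(-d['R'].T@d['t']).round(1),d['obs']['ee_pos'],d['R'].round(3))
for c,s,m in blobs(d,(8,90,80),(24,255,255),100,20000):
    print('brass',c.round(1),s,ray(d,c,115.5)[0].round(1), np.median(d['range_z'][m]).round(0))
E
```

```text
t: 1.68
ee_pos: [559.7, 48.3, 264.4]
orientation: [0.437, 3.11, -0.002]
ft_force: [-0.3, -0.0, 0.1]
width: 44.2
grasp_force: 0.0
341.5041912561835 [496.4  66.6 425.3] [558.13964943  50.05883126 264.17190252] [[ 0.274  0.962 -0.002]
 [ 0.933 -0.265  0.245]
 [ 0.235 -0.069 -0.969]]
brass [31. 13.] [   0    0   94   41 1918] [ 336.1 -152.9  115.5] 382.0
brass [608.   94.1] [ 574   66   66   56 3005] [545.9 328.2 115.5] 351.0
brass [367.7 138.2] [359 129  18  19 263] [526.7 103.1 115.5] 294.0
brass [263.2 145.6] [249 132  29  28 615] [507.4  11.  115.5] 297.0
brass [369.1 229.9] [358 222  27  23 267] [611.1  83.5 115.5] 317.0
brass [279.7 241.2] [269 229  19  28 301] [598.7  -2.2 115.5] 320.0
brass [212.2 308.5] [202 275  26  69 884] [650.4 -92.  115.5] 72.0
brass [425.2 308.9] [410 275  25  69 885] [710.7 119.1 115.5] 72.0
brass [405.3 366.1] [ 176  340  395   36 4745] [774.8  85.1 115.5] 65.0
```

View pics/wrist.png

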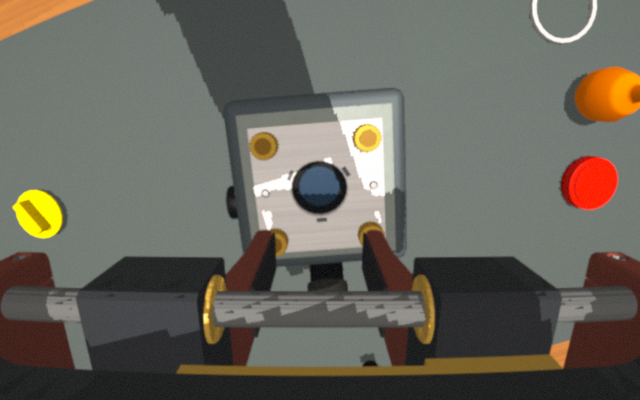

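```bash
python3 -m jog '[[8,-10,28,0,0,0],[8,-10,28,0,0,0],[8,-10,28,0,0,0],[8,-10,28,0,0,0],[8,-10,27,0,0,0]]'; python3 -m jog '[[0,0,0,0,0,0],[0,0,0,0,0,0]]'; cat > look.py <<'E'
from workcell import status, eyes
from h import *
import sys
d=eyes.get_image('wrist'); o=status.get_obs(); pickle.dump(d,open('wrist.pkl','wb')); cv2.imwrite(f'pics/{sys.argv[1]}.png',d['img'][:,:,::-1])
p,R=pose(o); print('t',o['t'],'p',p.round(2),'q6',o['qpos'][5].round(3),'yang',yaw(o).round(4))
c=d['R']@p+d['t']; print('tcp px',(c[:2]/c[2]*d['fx']+[d['cx'],d['cy']]).round(1))
for c,s,m in blobs(d,(8,90,60),(24,255,255),150,20000):
    u=s[:2]+s[2:4]/2; w=ray(d,u,115.5)[0]
    print('brass',c.round(1),s,w.round(1),'tool',(R.as_matrix().T@(w-p)).round(1),np.median(d['range_z'][m]).round(0))
E
python3 look.py w2
```

```text
t: 2.15
ee_pos: [503.7, 15.7, 124.5]
orientation: [-0.43, -3.112, -0.0]
ft_force: [-0.2, 0.3, -1.0]
width: 43.8
grasp_force: 0.0
t: 2.32
ee_pos: [503.7, 15.6, 125.0]
orientation: [-0.431, -3.108, 0.0]
ft_force: [0.8, -0.1, 0.8]
width: 44.1
grasp_force: 0.0
t 2.3667 p [505.7   15.72 126.42] q6 -1.288 yang 1.2953
tcp px [319.9 255.1]
brass [18.3  8. ] [  0   0  55  25 715] [351.4 -89.5 115.5] tool [ 119.9 -143.2   10.8] 256.0
brass [484.9 238.7] [ 460  216   56   42 1668] [525.  104.2 115.5] tool [ 5.5 90.4 10.9] 171.0
brass [313.9 253.9] [ 291  228   47   52 1907] [508.8  11.9 115.5] tool [-4.  -2.9 10.9] 173.0
brass [212.1 308.9] [203 274  26  71 959] [526.5 -51.2 115.5] tool [-38.2 -58.8  10.9] 72.0
brass [425.1 308.2] [410 274  26  71 933] [558.1  61.7 115.5] tool [-37.9  58.5  10.9] 72.0
brass [390.2 367.6] [ 176  354  389   23 4734] [586.7  24.4 115.5] tool [-75.6  30.4  10.9] 65.0
```

View pics/w2.png

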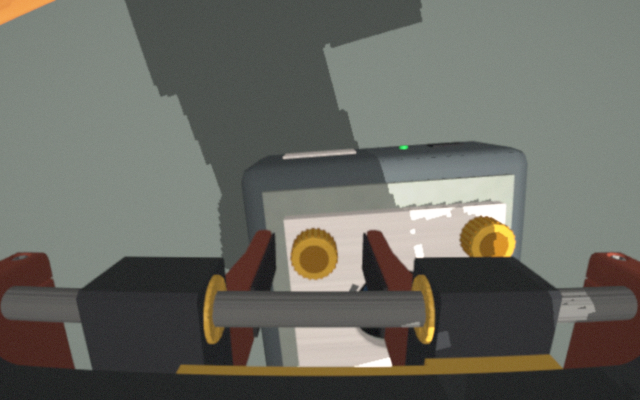

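```bash
python3 - <<'E'
from h import *
d=pickle.load(open('top.pkl','rb')); s=pickle.load(open('scene.pkl','rb')); w=pickle.load(open('wrist.pkl','rb'))
T=ray(d,[[276.3,182.1],[310.7,188.7],[304.1,223],[269.3,216.5]],122); S=ray(s,[[314.8,208.3],[295.2,186.6],[324.4,173.8],[345.1,193.5]],119)
print(T[:,:2].round(1).tolist(),T.mean(0)); print(S[:,:2].round(1).tolist(),S.mean(0))
W=ray(w,[[314,256.5]],123.5)[0]; print(W)
p=np.array([505.1,14.9,0]); x=np.array([-.9622,.2725,0]);y=np.array([.2725,.9622,0]);print((W-p)@x,(W-p)@y)
for Q in (T,S): print(np.arctan2(*(Q[0]-Q[3]+Q[1]-Q[2])[[1,0]]), np.linalg.norm(Q[0]-Q[2])/130.1)
E
```

```text
[[612.6, 83.8], [593.7, -5.9], [503.9, 12.5], [522.0, 102.2]] [558.0509608  48.1483229 122.       ]
[[616.5, 83.6], [596.6, -8.6], [506.9, 10.4], [525.4, 101.7]] [561.35770842  46.77760566 119.        ]
[506.8644529   12.25745106 123.5       ]
-2.417851169433627 -2.061847171574715
-0.20057440408890978 0.999466285864837
-0.2022947242815194 1.013234181380909
```

```bash
cat > st.py <<'E'
from workcell import status
from h import *
o=status.get_obs(); print('t %.2f'%o['t'],'p',np.round(o['ee_pos'],1),'F',np.round(o['ft_force'],1),'M',np.round(o['moment'],3),'q6 %.3f yang %.3f w %.1f g %.1f'%(o['qpos'][5],yaw(o),o['width'],o['grasp_force']),'tau6 %.3f'%o['joint_torque'][5])
E
python3 -m jog '[[-2,-2.3,6,0,0,0],[0,0,7,0,0,0],[0,0,6.5,0,0,0],[0,0,0,0,0,0]]' >/dev/null; python3 st.py; python3 -m jog '[[0,0,0,0,0,0],[0,0,0,0,0,0],[0,0,0,0,0,0]]' 18 >/dev/null; python3 st.py;  python3 -m jog '[[0,0,0,0,0,0],[0,0,0,0,0,0]]' >/dev/null; python3 st.py
```

```text
t 2.70 p [507.6  12.5 106. ] F [ 0.5 -0.9  4.2] M [ 0.182 -0.24   0.012] q6 -1.294 yang 1.295 w 44.1 g 2.4 tau6 -0.032
t 2.95 p [506.8  12.4 106.6] F [1.1 0.7 3.1] M [ 0.208 -0.187 -0.05 ] q6 -1.294 yang 1.295 w 27.6 g 1.9 tau6 -0.001
t 3.12 p [506.6  12.2 106.5] F [1.8 1.4 5.4] M [ 0.274 -0.076 -0.007] q6 -1.294 yang 1.295 w 23.4 g 30.6 tau6 0.018
```

```bash
python3 -m jog '[[0,0,0,0,0,0.1],[0,0,0,0,0,0.1],[0,0,0,0,0,0.1]]' >/dev/null; python3 st.py;  python3 -m jog '[[0,0,0.2,0,0,0.1],[0,0,0.2,0,0,0.1]]' >/dev/null; python3 st.py; python3 -m jog '[[0,0,0.2,0,0,0.1],[0,0,0.2,0,0,0.1]]' >/dev/null; python3 st.py;  python3 -m jog '[[0,0,0,0,0,0],[0,0,0,0,0,0]]' >/dev/null; python3 st.py
```

```text
t 3.37 p [506.6  12.2 106.1] F [ 3.4  1.2 -1.9] M [ 0.311 -0.495  0.086] q6 -0.990 yang 0.990 w 23.4 g 32.4 tau6 -1.476
t 3.53 p [506.6  12.3 105.7] F [2.6 1.8 0.7] M [ 0.368 -0.373  0.108] q6 -0.790 yang 0.790 w 23.2 g 32.8 tau6 -1.455
t 3.70 p [506.7  12.3 105.3] F [1.7 1.4 1.4] M [ 0.346 -0.4    0.129] q6 -0.590 yang 0.590 w 23.1 g 33.0 tau6 -1.453
t 3.87 p [506.7  12.2 105.3] F [2.3 2.  0.4] M [ 0.217 -0.581 -0.136] q6 -0.597 yang 0.598 w 22.9 g 32.8 tau6 0.214
```

```bash
python3 -m jog '[[0,0,0,0,0,0],[0,0,-8,0,0,0],[0,0,-16,0,0,0],[-0.3,32.5,0,0,0,0],[-0.3,32.5,0,0,0,0]]' 40 >/dev/null; python3 -m jog '[[-0.3,32.5,0,0,0,0],[-0.3,32.7,0,0,0,0],[0,0,8,0,0,0],[0,0,9,0,0,0],[0,0,5.4,0,0,0]]' >/dev/null; python3 -m jog '[[0,0,0,0,0,0]]' >/dev/null; python3 st.py;python3 -m jog '[[0,0,0,0,0,0],[0,0,0,0,0,0],[0,0,0,0,0,0],[0,0,0,0,0,0]]' 18 >/dev/null; python3 st.py
```

```text
t 4.78 p [613.2  83.8 105.8] F [-0.9  1.   5. ] M [ 0.229  0.232 -0.018] q6 -0.479 yang 0.595 w 39.9 g 2.2 tau6 -0.031
t 5.12 p [615.1  84.1 107.2] F [ 2.8  2.1 -1.5] M [ 0.228 -0.296  0.015] q6 -0.478 yang 0.595 w 23.3 g 30.0 tau6 0.021
```

```bash
python3 -m jog '[[0,0,0.1,0,0,0.1],[0,0,0.2,0,0,0.1],[0,0,0.2,0,0,0.1]]' >/dev/null; python3 st.py;  python3 -m jog '[[0,0,0.2,0,0,0.1],[0,0,0.2,0,0,0.1]]' >/dev/null; python3 st.py; python3 -m jog '[[0,0,0.2,0,0,0.1],[0,0,0.2,0,0,0.1]]' >/dev/null; python3 st.py;  python3 -m jog '[[0,0,0,0,0,0]]' >/dev/null; python3 st.py
```

```text
t 5.37 p [615.2  84.2 106.7] F [ 3.8  1.8 -1.8] M [ 0.272 -0.294  0.067] q6 -0.173 yang 0.290 w 23.3 g 30.0 tau6 -1.507
t 5.53 p [615.3  84.2 106.2] F [ 2.2  1.7 -1.2] M [ 0.261 -0.338  0.125] q6 0.027 yang 0.090 w 23.3 g 30.0 tau6 -1.487
t 5.70 p [615.4  84.2 105.9] F [ 3.3  2.3 -1.7] M [ 0.29  -0.367  0.071] q6 0.227 yang -0.110 w 23.1 g 30.0 tau6 -1.486
t 5.78 p [615.4  84.2 105.9] F [ 3.   2.2 -1.2] M [ 0.271 -0.43  -0.036] q6 0.225 yang -0.109 w 23.2 g 30.0 tau6 1.331
```

```bash
python3 -m jog '[[0,0,0,0,0,0],[0,0,-8,0,0,0],[0,0,-16,0,0,0],[-30.5,-2.9,0,0,0,0],[-30.5,-2.9,0,0,0,0]]' 40 >/dev/null; python3 -m jog '[[-30.6,-2.9,0,0,0,0],[0,0,8,0,0,0],[0,0,9,0,0,0],[0,0,6.2,0,0,0],[0,0,0,0,0,0]]' >/dev/null; python3 st.py;python3 -m jog '[[0,0,0,0,0,0],[0,0,0,0,0,0],[0,0,0,0,0,0],[0,0,0,0,0,0]]' 18 >/dev/null; python3 st.py; python3 -m jog '[[0,0,0.2,0,0,0.1],[0,0,0.2,0,0,0.1],[0,0,0.2,0,0,0.1]]' >/dev/null; python3 st.py;  python3 -m jog '[[0,0,0.2,0,0,0.1],[0,0,0.2,0,0,0.1]]' >/dev/null; python3 st.py; python3 -m jog '[[0,0,0.2,0,0,0.1],[0,0,0.2,0,0,0.1]]' >/dev/null; python3 st.py;  python3 -m jog '[[0,0,0,0,0,0]]' >/dev/null; python3 st.py
```

```text
t 6.62 p [596.   -5.3 105.1] F [-0.6 -2.   1.8] M [-0.282  0.194  0.052] q6 0.075 yang -0.103 w 39.8 g 0.9 tau6 0.037
t 6.95 p [597.   -5.2 106.6] F [ 1.   2.3 -1.9] M [ 0.276 -0.147  0.082] q6 0.075 yang -0.104 w 23.1 g 30.0 tau6 0.032
t 7.20 p [597.4  -5.3 106. ] F [ 2.1  1.2 -3. ] M [ 0.279 -0.35   0.072] q6 0.380 yang -0.409 w 23.6 g 30.0 tau6 -1.520
t 7.37 p [597.6  -5.4 105.6] F [ 4.2  1.9 -3.3] M [ 0.195 -0.443  0.095] q6 0.580 yang -0.609 w 23.1 g 30.0 tau6 -1.503
t 7.53 p [597.8  -5.6 105.3] F [ 3.1  1.3 -3. ] M [ 0.087 -0.389  0.09 ] q6 0.780 yang -0.809 w 23.2 g 30.6 tau6 -1.485
t 7.62 p [597.7  -5.6 105.3] F [ 4.1  1.  -3.2] M [ 0.267 -0.59  -0.045] q6 0.779 yang -0.808 w 22.9 g 30.6 tau6 1.313
```

```bash
python3 -m jog '[[0,0,0,0,0,0],[0,0,-8,0,0,0],[0,0,-16,0,0,0],[5.8,-32,0,0,0,0],[5.8,-32,0,0,0,0]]' 40 >/dev/null; python3 -m jog '[[5.9,-32,0,0,0,0],[5.9,-32.1,0,0,0,0],[0,0,8,0,0,0],[0,0,9,0,0,0],[0,0,5.6,0,0,0]]' >/dev/null; python3 -m jog '[[0,0,0,0,0,0]]' >/dev/null; python3 st.py;python3 -m jog '[[0,0,0,0,0,0],[0,0,0,0,0,0],[0,0,0,0,0,0],[0,0,0,0,0,0]]' 18 >/dev/null; python3 st.py; python3 -m jog '[[0,0,0.2,0,0,0.1],[0,0,0.2,0,0,0.1],[0,0,0.2,0,0,0.1]]' >/dev/null; python3 st.py;  python3 -m jog '[[0,0,0.2,0,0,0.1],[0,0,0.2,0,0,0.1]]' >/dev/null; python3 st.py; python3 -m jog '[[0,0,0.2,0,0,0.1],[0,0,0.2,0,0,0.1]]' >/dev/null; python3 st.py;  python3 -m jog '[[0,0,0,0,0,0]]' >/dev/null; python3 st.py
```

```text
t 8.53 p [524.8 102.2 105.7] F [-0.2  0.8  0.4] M [0.024 0.123 0.029] q6 0.975 yang -0.805 w 40.0 g 0.2 tau6 -0.003
t 8.87 p [525.  102.  106.5] F [ 1.2 -1.4 -1.5] M [-0.284  0.038 -0.09 ] q6 0.976 yang -0.806 w 23.3 g 30.0 tau6 -0.024
t 9.12 p [524.9 102.1 105.9] F [ 0.4 -1.6 -0.1] M [-0.276  0.08   0.042] q6 1.280 yang -1.110 w 23.3 g 30.0 tau6 -1.528
t 9.28 p [524.9 102.1 105.6] F [-0.2 -1.6  0.3] M [-0.189  0.111  0.066] q6 1.480 yang -1.310 w 23.4 g 31.0 tau6 -1.492
t 9.45 p [524.9 102.2 105.3] F [-0.7 -0.7  1.8] M [-0.19   0.182  0.158] q6 1.680 yang -1.510 w 23.3 g 32.9 tau6 -1.451
t 9.53 p [524.9 102.2 105.2] F [-1.1 -1.6  0.4] M [-0.375  0.226 -0.108] q6 1.679 yang -1.509 w 23.4 g 32.8 tau6 1.290
```

```bash
cat > m.py <<'E'
from workcell import status
o=status.get_obs(); print('%.2f Mz %.3f Fz %.1f q6 %.3f z %.1f'%(o['t'],o['moment'][2],o['ft_force'][2],o['qpos'][5],o['ee_pos'][2]))
E
python3 -m jog '[[0,0,0.1,0,0,0.05]]' >/dev/null; python3 m.py; python3 -m jog '[[0,0,0.1,0,0,0.05]]' >/dev/null; python3 m.py;  python3 -m jog '[[0,0,0.1,0,0,0.05]]' >/dev/null; python3 m.py; python3 -m jog '[[0,0,0.1,0,0,0.05]]' >/dev/null; python3 m.py; python3 -m jog '[[0,0,0.1,0,0,0.05]]' >/dev/null; python3 m.py; python3 -m jog '[[0,0,0.1,0,0,0.05]]' >/dev/null; python3 m.py
```

```text
9.62 Mz 0.128 Fz 1.4 q6 1.723 z 105.2
9.70 Mz 0.144 Fz 1.1 q6 1.774 z 105.1
9.78 Mz 0.103 Fz 1.7 q6 1.824 z 105.0
9.87 Mz 0.093 Fz 1.2 q6 1.875 z 104.9
9.95 Mz 0.173 Fz 2.0 q6 1.925 z 104.8
10.03 Mz 0.106 Fz 2.4 q6 1.975 z 104.7
```

```bash

python3 -m jog '[[0,0,0.1,0,0,0.05]]' >/dev/null; python3 m.py; python3 -m jog '[[0,0,0.1,0,0,0.05]]' >/dev/null; python3 m.py;  python3 -m jog '[[0,0,0.1,0,0,0.05]]' >/dev/null; python3 m.py; python3 -m jog '[[0,0,0.1,0,0,0.05]]' >/dev/null; python3 m.py; python3 -m jog '[[0,0,0,0,0,0]]' >/dev/null; python3 m.py;python3 -m jog '[[0,0,0,0,0,0]]' >/dev/null; python3 m.py
```

```text
10.12 Mz 0.126 Fz 1.4 q6 2.025 z 104.6
10.20 Mz 0.137 Fz 1.3 q6 2.074 z 104.5
10.28 Mz 0.146 Fz 2.4 q6 2.124 z 104.4
10.37 Mz 0.117 Fz 1.6 q6 2.174 z 104.3
10.45 Mz -0.054 Fz 1.7 q6 2.174 z 104.3
10.53 Mz -0.070 Fz 2.8 q6 2.172 z 104.3
```

```bash
python3 -m jog '[[0,0,0,0,0,0],[0,0,-8,0,0,0],[0,0,-17,0,0,0],[27.7,17.05,0,0,0,0],[27.7,17.05,0,0,0,0]]' 40 >/dev/null; python3 -m jog '[[27.7,17.05,0,0,0,0],[27.8,17.05,0,0,0,0],[0,0,0,0,0,-0.125],[0,0,0,0,0,-0.125],[0,0,0,0,0,-0.125]]' >/dev/null
python3 -m jog '[[0,0,0,0,0,-0.125],[0,0,0,0,0,-0.125],[0,0,0,0,0,-0.125],[0,0,0,0,0,-0.125],[0,0,0,0,0,-0.125]]' >/dev/null
python3 -m jog '[[0,0,0,0,0,-0.125],[0,0,0,0,0,-0.125],[0,0,0,0,0,-0.125],[0,0,0,0,0,-0.125],[0,0,0,0,0,-0.125]]' >/dev/null
python3 -m jog '[[0,0,0,0,0,-0.125],[0,0,0,0,0,-0.125],[0,0,0,0,0,-0.125],[0,0,0,0,0,-0.125],[0,0,0,0,0,-0.125]]' >/dev/null
python3 -m jog '[[0,0,0,0,0,-0.125],[0,0,0,0,0,-0.125],[0,0,0,0,0,-0.125],[0,0,0,0,0,-0.125],[0,0,0,0,0,-0.125]]' >/dev/null
python3 -m jog '[[0,0,0,0,0,-0.125],[0,0,0,0,0,-0.125],[0,0,0,0,0,-0.125],[0,0,0,0,0,-0.125],[0,0,0,0,0,-0.125]]' >/dev/null
python3 st.py
python3 -m jog '[[0,0,0,0,0,0]]' >/dev/null
python3 look.py b2 | grep -v 'tool \[-[34578]'
```

```text
t 13.45 p [596.6  -5.9 129.4] F [ 0.2 -0.2 -0.9] M [-0.02  -0.026  0.013] q6 -1.533 yang 1.503 w 40.1 g 0.0 tau6 1.990
t 13.5833 p [596.6   -5.92 129.26] q6 -1.524 yang 1.4938
tcp px [318.9 250.6]
brass [343.5  63. ] [ 318   35   52   57 2227] [506.7  12.4 115.5] tool [91.  11.3 13.8] 155.0
brass [524.6  93.1] [ 494   67   61   52 2470] [525.3 102.8 115.5] tool [ 79.4 102.9  13.8] 159.0
brass [317.9 244. ] [ 295  219   47   51 1817] [598.7  -6.3 115.5] tool [-2.1 -0.2 13.8] 177.0
```

```bash
python3 -m jog '[[0,0,8,0,0,0],[0,0,9,0,0,0],[0,0,7,0,0,0],[0,0,0,0,0,0]]' >/dev/null; python3 -m jog '[[0,0,0,0,0,0],[0,0,0,0,0,0],[0,0,0,0,0,0],[0,0,0,0,0,0]]' 18 >/dev/null; python3 st.py; python3 -m jog '[[0,0,0.1,0,0,0.05]]' >/dev/null; python3 m.py; python3 -m jog '[[0,0,0.1,0,0,0.05]]' >/dev/null; python3 m.py;  python3 -m jog '[[0,0,0.1,0,0,0.05]]' >/dev/null; python3 m.py; python3 -m jog '[[0,0,0.1,0,0,0.05]]' >/dev/null; python3 m.py; python3 -m jog '[[0,0,0.1,0,0,0.05]]' >/dev/null; python3 m.py; python3 -m jog '[[0,0,0.1,0,0,0.05]]' >/dev/null; python3 m.py; python3 -m jog '[[0,0,0.1,0,0,0.05]]' >/dev/null; python3 m.py; python3 -m jog '[[0,0,0.1,0,0,0.05]]' >/dev/null; python3 m.py
```

```text
t 14.25 p [597.1  -6.3 105. ] F [-0.8 -1.   5.9] M [-0.258  0.095  0.015] q6 -1.524 yang 1.494 w 23.3 g 31.1 tau6 0.007
14.33 Mz 0.140 Fz 6.5 q6 -1.474 z 104.9
14.42 Mz 0.171 Fz 5.6 q6 -1.422 z 104.8
14.50 Mz 0.135 Fz 6.0 q6 -1.371 z 104.7
14.58 Mz 0.151 Fz 6.2 q6 -1.321 z 104.6
14.67 Mz 0.083 Fz 7.0 q6 -1.271 z 104.6
14.75 Mz 0.147 Fz 6.9 q6 -1.221 z 104.4
14.83 Mz 0.155 Fz 6.2 q6 -1.171 z 104.3
14.92 Mz 0.128 Fz 6.6 q6 -1.121 z 104.2
```

```bash
python3 -m jog '[[0,0,0.1,0,0,0.05]]' >/dev/null; python3 m.py; python3 -m jog '[[0,0,0.1,0,0,0.05]]' >/dev/null; python3 m.py;  python3 -m jog '[[0,0,0.1,0,0,0.05]]' >/dev/null; python3 m.py; python3 -m jog '[[0,0,0.1,0,0,0.05]]' >/dev/null; python3 m.py; python3 -m jog '[[0,0,0.1,0,0,0.05]]' >/dev/null; python3 m.py; python3 -m jog '[[0,0,0.1,0,0,0.05]]' >/dev/null; python3 m.py
```

```text
15.00 Mz 0.184 Fz 6.5 q6 -1.071 z 104.2
15.08 Mz 0.117 Fz 6.6 q6 -1.021 z 104.1
15.17 Mz 0.159 Fz 7.1 q6 -0.971 z 104.0
15.25 Mz 0.194 Fz 7.3 q6 -0.921 z 103.9
15.33 Mz 0.165 Fz 7.0 q6 -0.871 z 103.8
15.42 Mz 0.178 Fz 8.0 q6 -0.821 z 103.7
```

```bash
python3 -m jog '[[0,0,0.1,0,0,0.05]]' >/dev/null; python3 m.py; python3 -m jog '[[0,0,0.1,0,0,0.05]]' >/dev/null; python3 m.py;  python3 -m jog '[[0,0,0.1,0,0,0.05]]' >/dev/null; python3 m.py
```

```text
15.50 Mz 0.169 Fz 8.6 q6 -0.772 z 103.7
15.58 Mz 0.202 Fz 7.9 q6 -0.722 z 103.6
15.67 Mz 0.233 Fz 9.6 q6 -0.672 z 103.6
```

```bash
python3 -m jog '[[0,0,0,0,0,0],[0,0,-8,0,0,0],[0,0,-17.5,0,0,0],[32.5,1.95,0,0,0,0],[32.5,1.95,0,0,0,0]]' 40 >/dev/null; python3 -m jog '[[32.5,1.95,0,0,0,0],[32.4,1.95,0,0,0,0],[0,0,8,0,0,0],[0,0,9,0,0,0],[0,0,7.7,0,0,0]]' >/dev/null;  python3 -m jog '[[0,0,0,0,0,0]]' >/dev/null; python3 st.py; python3 -m jog '[[0,0,0,0,0,0],[0,0,0,0,0,0],[0,0,0,0,0,0],[0,0,0,0,0,0]]' 18 >/dev/null; python3 st.py; python3 -m jog '[[0,0,0.1,0,0,0.05]]' >/dev/null; python3 m.py; python3 -m jog '[[0,0,0.1,0,0,0.05]]' >/dev/null; python3 m.py;  python3 -m jog '[[0,0,0.1,0,0,0.05]]' >/dev/null; python3 m.py; python3 -m jog '[[0,0,0.1,0,0,0.05]]' >/dev/null; python3 m.py
```

```text
t 16.58 p [525.  102.5 103.8] F [-3.6  4.4  8.3] M [0.774 0.657 0.009] q6 -0.474 yang 0.643 w 40.0 g 4.1 tau6 -0.010
t 16.92 p [525.9 101.5 104.1] F [-1.5 -0.1  8.7] M [-0.075  0.238 -0.017] q6 -0.474 yang 0.643 w 23.5 g 31.0 tau6 0.009
17.00 Mz 0.143 Fz 9.0 q6 -0.425 z 104.0
17.08 Mz 0.176 Fz 8.4 q6 -0.372 z 103.9
17.17 Mz 0.125 Fz 9.1 q6 -0.322 z 103.8
17.25 Mz 0.139 Fz 11.4 q6 -0.272 z 103.7
```

```bash
python3 -m jog '[[0,0,-0.5,0,0,0.05]]' >/dev/null; python3 m.py; python3 -m jog '[[0,0,0,0,0,0.05]]' >/dev/null; python3 m.py;  python3 -m jog '[[0,0,0,0,0,0.05]]' >/dev/null; python3 m.py
```

```text
17.33 Mz 0.187 Fz -2.3 q6 -0.222 z 103.9
17.42 Mz 0.126 Fz 3.2 q6 -0.172 z 103.7
17.50 Mz 0.285 Fz 3.1 q6 -0.122 z 103.7
```

```bash
python3 -m jog '[[0,0,0,0,0,0.03]]' >/dev/null; python3 m.py; python3 -m jog '[[0,0,0,0,0,0.03]]' >/dev/null; python3 m.py
```

```text
17.58 Mz 0.192 Fz 2.0 q6 -0.092 z 103.7
17.67 Mz 0.238 Fz 3.7 q6 -0.063 z 103.6
```

```bash
python3 -m jog '[[0,0,0,0,0,0],[0,0,-8,0,0,0],[0,0,-17,0,0,0],[-27.8,-12.9,0,0,0,0],[-27.8,-12.9,0,0,0,0]]' 40 >/dev/null; python3 -m jog '[[-27.9,-13,0,0,0,0],[0,0,8,0,0,0],[0,0,9,0,0,0],[0,0,6.5,0,0,0],[0,0,0,0,0,0]]' >/dev/null; python3 st.py; python3 -m jog '[[0,0,0,0,0,0],[0,0,0,0,0,0],[0,0,0,0,0,0],[0,0,0,0,0,0]]' 18 >/dev/null; python3 st.py; python3 -m jog '[[0,0,0.1,0,0,0.1],[0,0,0.2,0,0,0.1],[0,0,0.2,0,0,0.1]]' >/dev/null; python3 m.py; python3 -m jog '[[0,0,0.1,0,0,0.05]]' >/dev/null; python3 m.py;  python3 -m jog '[[0,0,0.1,0,0,0.05]]' >/dev/null; python3 m.py; python3 -m jog '[[0,0,0.1,0,0,0.05]]' >/dev/null; python3 m.py; python3 -m jog '[[0,0,0.1,0,0,0.05]]' >/dev/null; python3 m.py
```

```text
t 18.50 p [506.4  12.6 104.3] F [0.  0.1 0.1] M [-0.073  0.045 -0.017] q6 -0.234 yang 0.235 w 40.4 g 0.0 tau6 -0.003
t 18.83 p [506.6  12.9 105.8] F [ 0.   2.4 -1.6] M [ 0.286 -0.053  0.037] q6 -0.234 yang 0.236 w 22.9 g 30.0 tau6 0.021
19.08 Mz 0.081 Fz -3.2 q6 0.071 z 105.3
19.17 Mz 0.031 Fz -4.6 q6 0.121 z 105.2
19.25 Mz 0.087 Fz -4.0 q6 0.168 z 105.1
19.33 Mz 0.006 Fz -3.2 q6 0.218 z 105.0
19.42 Mz 0.122 Fz -4.9 q6 0.268 z 104.9
```

```bash
python3 -m jog '[[0,0,0.1,0,0,0.05]]' >/dev/null; python3 m.py;  python3 -m jog '[[0,0,0.1,0,0,0.05]]' >/dev/null; python3 m.py; python3 -m jog '[[0,0,0.1,0,0,0.05]]' >/dev/null; python3 m.py; python3 -m jog '[[0,0,0.1,0,0,0.05]]' >/dev/null; python3 m.py
```

```text
19.50 Mz 0.093 Fz -4.1 q6 0.318 z 104.8
19.58 Mz 0.019 Fz -4.5 q6 0.368 z 104.7
19.67 Mz 0.057 Fz -4.4 q6 0.418 z 104.6
19.75 Mz 0.044 Fz -5.1 q6 0.468 z 104.6
```

```bash
python3 -m jog '[[0,0,0.1,0,0,0.05]]' >/dev/null; python3 m.py;  python3 -m jog '[[0,0,0.1,0,0,0.05]]' >/dev/null; python3 m.py; python3 -m jog '[[0,0,0.1,0,0,0.05]]' >/dev/null; python3 m.py
```

```text
19.83 Mz 0.042 Fz -4.6 q6 0.518 z 104.5
19.92 Mz 0.089 Fz -4.5 q6 0.568 z 104.4
20.00 Mz 0.073 Fz -4.3 q6 0.618 z 104.3
```

```bash
python3 -m jog '[[0,0,0.1,0,0,0.05]]' >/dev/null; python3 m.py;  python3 -m jog '[[0,0,0.1,0,0,0.05]]' >/dev/null; python3 m.py; python3 -m jog '[[0,0,0.1,0,0,0.05]]' >/dev/null; python3 m.py;python3 -m jog '[[0,0,0.1,0,0,0.05]]' >/dev/null; python3 m.py
```

```text
20.08 Mz 0.090 Fz -5.0 q6 0.668 z 104.2
20.17 Mz 0.148 Fz -4.7 q6 0.718 z 104.1
20.25 Mz 0.167 Fz -3.5 q6 0.768 z 104.0
20.33 Mz 0.134 Fz -3.0 q6 0.818 z 104.0
```

```bash
python3 -m jog '[[0,0,0.1,0,0,0.05]]' >/dev/null; python3 m.py;  python3 -m jog '[[0,0,0.05,0,0,0.04]]' >/dev/null; python3 m.py; python3 -m jog '[[0,0,0.05,0,0,0.04]]' >/dev/null; python3 m.py
```

```text
20.42 Mz 0.135 Fz -2.6 q6 0.868 z 103.9
20.50 Mz 0.154 Fz -3.4 q6 0.908 z 103.9
20.58 Mz 0.143 Fz -3.5 q6 0.948 z 103.8
```

```bash
python3 -m jog '[[0,0,0,0,0,0],[0,0,-8,0,0,0],[0,0,-18,0,0,0],[32.5,1.3,0,0,0,0],[32.5,1.3,0,0,0,0]]' 40 >/dev/null; python3 -m jog '[[32.5,1.3,0,0,0,0],[32.5,1.4,0,0,0,0],[0,0,8,0,0,0],[0,0,9,0,0,0],[0,0,6.9,0,0,0]]' >/dev/null;  python3 -m jog '[[0,0,0,0,0,0]]' >/dev/null; python3 st.py; python3 -m jog '[[0,0,0,0,0,0],[0,0,0,0,0,0],[0,0,0,0,0,0],[0,0,0,0,0,0]]' 18 >/dev/null; python3 st.py; python3 -m jog '[[0,0,0.1,0,0,0.1],[0,0,0.2,0,0,0.1],[0,0,0.2,0,0,0.1]]' >/dev/null; python3 m.py; python3 -m jog '[[0,0,0.2,0,0,0.1],[0,0,0.2,0,0,0.1]]' >/dev/null; python3 m.py; python3 -m jog '[[0,0,0.2,0,0,0.1]]' >/dev/null; python3 m.py;  python3 -m jog '[[0,0,0.1,0,0,0.05]]' >/dev/null; python3 m.py; python3 -m jog '[[0,0,0.1,0,0,0.05]]' >/dev/null; python3 m.py; python3 -m jog '[[0,0,0.1,0,0,0.05]]' >/dev/null; python3 m.py; python3 -m jog '[[0,0,0.1,0,0,0.05]]' >/dev/null; python3 m.py
```

```text
t 21.50 p [613.4  83.8 104.5] F [-0.5  0.7  0.9] M [ 0.021  0.128 -0.01 ] q6 1.061 yang -0.945 w 40.1 g 0.2 tau6 0.007
t 21.83 p [614.4  83.2 105.6] F [-0.2 -4.7  0.4] M [-0.693  0.24  -0.025] q6 1.062 yang -0.945 w 23.3 g 30.0 tau6 -0.036
22.08 Mz 0.040 Fz 0.1 q6 1.367 z 105.0
22.25 Mz 0.106 Fz 0.7 q6 1.567 z 104.6
22.33 Mz 0.076 Fz 0.9 q6 1.667 z 104.5
22.42 Mz 0.092 Fz 1.4 q6 1.717 z 104.4
22.50 Mz 0.113 Fz 1.2 q6 1.764 z 104.3
22.58 Mz 0.079 Fz 1.6 q6 1.814 z 104.3
22.67 Mz 0.124 Fz 1.0 q6 1.864 z 104.1
```

```bash
python3 -m jog '[[0,0,0.1,0,0,0.05]]' >/dev/null; python3 m.py;  python3 -m jog '[[0,0,0.1,0,0,0.05]]' >/dev/null; python3 m.py; python3 -m jog '[[0,0,0.1,0,0,0.05]]' >/dev/null; python3 m.py;python3 -m jog '[[0,0,0.1,0,0,0.05]]' >/dev/null; python3 m.py; python3 -m jog '[[0,0,0.1,0,0,0.05]]' >/dev/null; python3 m.py
```

```text
22.75 Mz 0.110 Fz 0.9 q6 1.914 z 104.1
22.83 Mz 0.102 Fz 1.2 q6 1.964 z 104.0
22.92 Mz 0.164 Fz 1.0 q6 2.014 z 103.9
23.00 Mz 0.104 Fz 2.0 q6 2.064 z 103.8
23.08 Mz 0.134 Fz 2.7 q6 2.114 z 103.8
```

```bash
python3 -m jog '[[0,0,0.1,0,0,0.05]]' >/dev/null; python3 m.py;  python3 -m jog '[[0,0,0.1,0,0,0.05]]' >/dev/null; python3 m.py; python3 -m jog '[[0,0,0.1,0,0,0.05]]' >/dev/null; python3 m.py
```

```text
23.17 Mz 0.114 Fz 3.6 q6 2.164 z 103.8
23.25 Mz 0.157 Fz 3.9 q6 2.214 z 103.8
23.33 Mz 0.254 Fz 3.2 q6 2.264 z 103.7
```

```bash
python3 -m jog '[[0,0,0,0,0,0.04]]' >/dev/null; python3 m.py;  python3 -m jog '[[0,0,0,0,0,0.04]]' >/dev/null; python3 m.py;  python3 -m jog '[[0,0,0,0,0,0.03]]' >/dev/null; python3 m.py
```

```text
23.42 Mz 0.292 Fz 2.6 q6 2.304 z 103.7
23.50 Mz 0.219 Fz 2.2 q6 2.343 z 103.7
23.58 Mz 0.294 Fz 2.6 q6 2.373 z 103.7
```

```bash
python3 -m jog '[[0,0,0,0,0,0],[0,0,-8,0,0,0],[0,0,-18,0,0,0],[-9.65,31.1,0,0,0,0],[-9.65,31.1,0,0,0,0]]' 40 >/dev/null; python3 -m jog '[[-9.65,31.1,0,0,0,0],[-9.65,31,0,0,0,0],[0,0,0,0,0,-0.125],[0,0,0,0,0,-0.125],[0,0,0,0,0,-0.125]]' >/dev/null
python3 -m jog '[[0,0,0,0,0,-0.125],[0,0,0,0,0,-0.125],[0,0,0,0,0,-0.125],[0,0,0,0,0,-0.125],[0,0,0,0,0,-0.125]]' >/dev/null
python3 -m jog '[[0,0,0,0,0,-0.125],[0,0,0,0,0,-0.125],[0,0,0,0,0,-0.125],[0,0,0,0,0,-0.125],[0,0,0,0,0,-0.125]]' >/dev/null
python3 -m jog '[[0,0,0,0,0,-0.125],[0,0,0,0,0,-0.125],[0,0,0,0,0,-0.125],[0,0,0,0,0,-0.125],[0,0,0,0,0,-0.125]]' >/dev/null
python3 -m jog '[[0,0,0,0,0,-0.125],[0,0,0,0,0,-0.125],[0,0,0,0,0,-0.125],[0,0,0,0,0,-0.125],[0,0,0,0,0,-0.125]]' >/dev/null
python3 -m jog '[[0,0,0,0,0,-0.125],[0,0,0,0,0,-0.125],[0,0,0,0,0,-0.125],[0,0,0,0,0,-0.125],[0,0,0,0,0,-0.125]]' >/dev/null
python3 st.py
python3 -m jog '[[0,0,8,0,0,0],[0,0,9,0,0,0],[0,0,8.6,0,0,0],[0,0,0,0,0,0],[0,0,0,0,0,0]]' >/dev/null
python3 st.py; python3 -m jog '[[0,0,0,0,0,0],[0,0,0,0,0,0],[0,0,0,0,0,0],[0,0,0,0,0,0]]' 18 >/dev/null; python3 st.py; python3 -m jog '[[0,0,0,0,0,0.05]]' >/dev/null; python3 m.py;  python3 -m jog '[[0,0,0.1,0,0,0.05]]' >/dev/null; python3 m.py; python3 -m jog '[[0,0,0.1,0,0,0.05]]' >/dev/null; python3 m.py
```

```text
t 26.50 p [506.7  12.1 129.9] F [-0.4 -0.9 -0.8] M [-0.02  -0.     0.023] q6 -1.252 yang 1.252 w 40.0 g 0.0 tau6 1.990
t 26.92 p [506.6  12.2 103.6] F [-2.7  0.1  8.6] M [0.132 0.307 0.   ] q6 -1.242 yang 1.242 w 40.0 g 4.6 tau6 0.035
t 27.25 p [507.1  12.1 103.7] F [ 0.6 -2.3  7.3] M [-0.21   0.062 -0.007] q6 -1.242 yang 1.242 w 23.2 g 30.9 tau6 0.012
27.33 Mz 0.214 Fz 8.4 q6 -1.192 z 103.7
27.42 Mz 0.286 Fz 8.9 q6 -1.140 z 103.6
27.50 Mz 0.291 Fz 10.1 q6 -1.090 z 103.6
```

```bash
python3 -m jog '[[0,0,-0.6,0,0,0.02]]' >/dev/null; python3 m.py;  python3 -m jog '[[0,0,-0.3,0,0,0.03]]' >/dev/null; python3 m.py; python3 -m jog '[[0,0,0,0,0,0.03]]' >/dev/null; python3 m.py
```

```text
27.58 Mz 0.263 Fz -6.0 q6 -1.070 z 103.7
27.67 Mz 0.259 Fz -5.6 q6 -1.042 z 103.7
27.75 Mz 0.357 Fz -2.0 q6 -1.011 z 103.7
```

```bash
python3 -m jog '[[0,0,0,0,0,0],[0,0,-8,0,0,0],[0,0,-17,0,0,0],[-28.8,10.7,0,0,0,0],[-28.8,10.7,0,0,0,0]]' 40 >/dev/null; python3 -m jog '[[-28.7,10.7,0,0,0,0],[0,0,8,0,0,0],[0,0,9,0,0,0],[0,0,8,0,0,0],[0,0,0,0,0,0]]' >/dev/null; python3 -m jog '[[0,0,0,0,0,0]]' >/dev/null; 
python3 st.py; python3 -m jog '[[0,0,0,0,0,0],[0,0,0,0,0,0],[0,0,0,0,0,0],[0,0,0,0,0,0]]' 18 >/dev/null; python3 st.py; python3 -m jog '[[0,0,0,0,0,0.05]]' >/dev/null; python3 m.py;  python3 -m jog '[[0,0,0.1,0,0,0.05]]' >/dev/null; python3 m.py; python3 -m jog '[[0,0,0.1,0,0,0.05]]' >/dev/null; python3 m.py
```

```text
t 28.67 p [595.1  -5.8 103.8] F [ 0.3 -0.8  1.7] M [-0.098 -0.097 -0.016] q6 -1.045 yang 1.015 w 40.2 g 0.4 tau6 -0.022
t 29.00 p [595.9  -5.7 104.1] F [-1.2  1.2 -0.9] M [ 0.203  0.2   -0.02 ] q6 -1.045 yang 1.015 w 23.4 g 30.0 tau6 0.014
29.08 Mz 0.133 Fz -2.4 q6 -0.995 z 104.0
29.17 Mz 0.045 Fz -0.1 q6 -0.943 z 103.9
29.25 Mz 0.093 Fz 0.1 q6 -0.893 z 103.8
```

```bash
python3 -m jog '[[0,0,0.1,0,0,0.05]]' >/dev/null; python3 m.py;  python3 -m jog '[[0,0,0.1,0,0,0.05]]' >/dev/null; python3 m.py; python3 -m jog '[[0,0,0,0,0,0.05]]' >/dev/null; python3 m.py; python3 -m jog '[[0,0,0,0,0,0.05]]' >/dev/null; python3 m.py
```

```text
29.33 Mz 0.115 Fz -0.0 q6 -0.843 z 103.8
29.42 Mz 0.109 Fz 0.6 q6 -0.793 z 103.8
29.50 Mz 0.168 Fz -1.0 q6 -0.743 z 103.8
29.58 Mz 0.129 Fz -1.4 q6 -0.693 z 103.7
```

```bash
python3 -m jog '[[0,0,0,0,0,0.04]]' >/dev/null; python3 m.py;  python3 -m jog '[[0,0,0,0,0,0.04]]' >/dev/null; python3 m.py
```

```text
29.67 Mz 0.094 Fz -1.9 q6 -0.653 z 103.7
29.75 Mz 0.194 Fz -2.3 q6 -0.613 z 103.7
```

```bash
python3 -m jog '[[0,0,0,0,0,0.04]]' >/dev/null; python3 m.py;  python3 -m jog '[[0,0,0,0,0,0.04]]' >/dev/null; python3 m.py;  python3 -m jog '[[0,0,0,0,0,0.04]]' >/dev/null; python3 m.py
```

```text
29.83 Mz 0.206 Fz -2.7 q6 -0.573 z 103.6
29.92 Mz 0.211 Fz -3.5 q6 -0.533 z 103.6
30.00 Mz 0.178 Fz -3.6 q6 -0.493 z 103.6
```

```bash
python3 -m jog '[[0,0,0,0,0,0.04]]' >/dev/null; python3 m.py;  python3 -m jog '[[0,0,0,0,0,0.04]]' >/dev/null; python3 m.py;  python3 -m jog '[[0,0,0,0,0,0.04]]' >/dev/null; python3 m.py
```

```text
30.08 Mz 0.226 Fz -3.2 q6 -0.453 z 103.5
30.17 Mz 0.285 Fz -4.5 q6 -0.413 z 103.5
30.25 Mz 0.279 Fz -4.5 q6 -0.373 z 103.5
```

```bash
python3 -m jog '[[0,0,0,0,0,0],[0,0,-8,0,0,0],[0,0,-17.4,0,0,0],[31.6,-7.75,0,0,0,0],[31.6,-7.75,0,0,0,0]]' 40 >/dev/null; python3 -m jog '[[31.6,-7.75,0,0,0,0],[31.6,-7.75,0,0,0,0],[0,0,8,0,0,0],[0,0,9,0,0,0],[0,0,8,0,0,0]]' >/dev/null; python3 -m jog '[[0,0,0,0,0,0],[0,0,0,0,0,0]]' >/dev/null; 
python3 st.py; python3 -m jog '[[0,0,0,0,0,0],[0,0,0,0,0,0],[0,0,0,0,0,0],[0,0,0,0,0,0]]' 18 >/dev/null; python3 st.py; python3 -m jog '[[0,0,0,0,0,0.05]]' >/dev/null; python3 m.py;  python3 -m jog '[[0,0,0.1,0,0,0.05]]' >/dev/null; python3 m.py; python3 -m jog '[[0,0,0.1,0,0,0.05]]' >/dev/null; python3 m.py; python3 -m jog '[[0,0,0.1,0,0,0.05]]' >/dev/null; python3 m.py; python3 -m jog '[[0,0,0.1,0,0,0.05]]' >/dev/null; python3 m.py
```

```text
t 31.25 p [525.5 101.6 104. ] F [-0.2  0.8  0.3] M [-0.022  0.029  0.059] q6 -0.175 yang 0.344 w 40.3 g 0.1 tau6 0.002
t 31.58 p [525.3 102.  104.3] F [ 2.  -1.3 -3.2] M [-0.377 -0.353 -0.056] q6 -0.175 yang 0.345 w 23.4 g 30.0 tau6 -0.034
31.67 Mz 0.050 Fz -4.6 q6 -0.125 z 104.3
31.75 Mz 0.148 Fz -3.1 q6 -0.073 z 104.2
31.83 Mz 0.118 Fz -2.8 q6 -0.022 z 104.2
31.92 Mz 0.118 Fz -1.7 q6 0.028 z 104.1
32.00 Mz 0.113 Fz -0.8 q6 0.078 z 104.1
```

```bash
python3 -m jog '[[0,0,0,0,0,0.05]]' >/dev/null; python3 m.py;  python3 -m jog '[[0,0,0,0,0,0.05]]' >/dev/null; python3 m.py; python3 -m jog '[[0,0,0,0,0,0.05]]' >/dev/null; python3 m.py
```

```text
32.08 Mz 0.160 Fz -1.8 q6 0.128 z 104.0
32.17 Mz 0.179 Fz -2.6 q6 0.178 z 104.0
32.25 Mz 0.199 Fz -2.7 q6 0.228 z 104.0
```

```bash
python3 -m jog '[[0,0,0,0,0,0.04]]' >/dev/null; python3 m.py;  python3 -m jog '[[0,0,0,0,0,0.04]]' >/dev/null; python3 m.py
```

```text
32.33 Mz 0.213 Fz -3.4 q6 0.268 z 103.9
32.42 Mz 0.205 Fz -3.7 q6 0.307 z 103.9
```

```bash
python3 -m jog '[[0,0,0,0,0,0.04]]' >/dev/null; python3 m.py;  python3 -m jog '[[0,0,0,0,0,0.04]]' >/dev/null; python3 m.py; python3 -m jog '[[0,0,0,0,0,0.04]]' >/dev/null; python3 m.py
```

```text
32.50 Mz 0.212 Fz -3.4 q6 0.347 z 103.9
32.58 Mz 0.231 Fz -3.9 q6 0.387 z 103.9
32.67 Mz 0.247 Fz -4.3 q6 0.427 z 103.8
```

```bash
python3 -m jog '[[0,0,0,0,0,0.04]]' >/dev/null; python3 m.py; python3 -m jog '[[0,0,0,0,0,0],[0,0,-8,0,0,0],[0,0,-17.4,0,0,0],[2.9,30.5,0,0,0,0],[2.9,30.5,0,0,0,0]]' 40 >/dev/null; python3 -m jog '[[2.9,30.6,0,0,0,0],[0,0,8,0,0,0],[0,0,9,0,0,0],[0,0,8.3,0,0,0],[0,0,0,0,0,0]]' >/dev/null; python3 -m jog '[[0,0,0,0,0,0]]' >/dev/null; 
python3 st.py; python3 -m jog '[[0,0,0,0,0,0],[0,0,0,0,0,0],[0,0,0,0,0,0],[0,0,0,0,0,0]]' 18 >/dev/null; python3 st.py; python3 -m jog '[[0,0,0,0,0,0.04]]' >/dev/null; python3 m.py;  python3 -m jog '[[0,0,0,0,0,0.04]]' >/dev/null; python3 m.py; python3 -m jog '[[0,0,0,0,0,0.04]]' >/dev/null; python3 m.py
```

```text
32.75 Mz 0.196 Fz -5.0 q6 0.467 z 103.8
t 33.67 p [613.6  84.3 103.7] F [ 0.3 -0.1  0.2] M [-0.193  0.049  0.047] q6 0.412 yang -0.294 w 39.9 g 0.5 tau6 0.012
t 34.00 p [615.4  84.  104. ] F [ 3.6 -1.7 -3.5] M [-0.255 -0.477 -0.001] q6 0.412 yang -0.295 w 23.4 g 30.0 tau6 -0.010
34.08 Mz 0.225 Fz -3.9 q6 0.451 z 104.0
34.17 Mz 0.208 Fz -2.7 q6 0.493 z 103.9
34.25 Mz 0.278 Fz -2.5 q6 0.533 z 103.9
```

```bash
python3 -m jog '[[0,0,0,0,0,0],[0,0,-8,0,0,0],[0,0,-17.3,0,0,0],[-27.4,-17.6,0,0,0,0],[-27.4,-17.6,0,0,0,0]]' 40 >/dev/null; python3 -m jog '[[-27.4,-17.6,0,0,0,0],[-27.3,-17.5,0,0,0,0],[0,0,8,0,0,0],[0,0,9,0,0,0],[0,0,8,0,0,0]]' >/dev/null; python3 -m jog '[[0,0,0,0,0,0],[0,0,0,0,0,0]]' >/dev/null; 
python3 st.py; python3 -m jog '[[0,0,0,0,0,0],[0,0,0,0,0,0],[0,0,0,0,0,0],[0,0,0,0,0,0]]' 18 >/dev/null; python3 st.py; python3 -m jog '[[0,0,0,0,0,0.04]]' >/dev/null; python3 m.py;  python3 -m jog '[[0,0,0,0,0,0.04]]' >/dev/null; python3 m.py; python3 -m jog '[[0,0,0,0,0,0.03]]' >/dev/null; python3 m.py
```

```text
t 35.25 p [507.5  12.8 103.9] F [-0.1  0.  -1. ] M [-0.069  0.09   0.024] q6 0.416 yang -0.414 w 40.3 g 0.0 tau6 0.003
t 35.58 p [507.   12.6 104.3] F [ 2.3  0.4 -4.4] M [ 0.165 -0.208  0.069] q6 0.416 yang -0.415 w 23.5 g 30.0 tau6 0.024
35.67 Mz 0.232 Fz -4.5 q6 0.455 z 104.3
35.75 Mz 0.214 Fz -4.7 q6 0.497 z 104.3
35.83 Mz 0.224 Fz -5.6 q6 0.527 z 104.2
```

```bash
python3 -m jog '[[0,0,0,0,0,0.03]]' >/dev/null; python3 m.py; python3 -m jog '[[0,0,0,0,0,0],[0,0,-10,0,0,0],[0,0,-40,0,0,0],[-31.8,19.7,-10,0,0,0],[-31.8,19.7,0,0,0,0]]' 40 >/dev/null; python3 -m jog '[[-31.8,19.7,0,0,0,0],[-31.8,19.7,0,0,0,0],[-31.8,19.7,0,0,0,0],[-31.8,19.7,0,0,0,0],[-31.8,19.7,0,0,0,0]]' >/dev/null;  python3 -m jog '[[-31.8,19.7,0,0,0,0],[-31.9,19.8,0,0,0,0],[0,0,0,0,0,0.125],[0,0,0,0,0,0.125],[0,0,0,0,0,0.125]]' >/dev/null; python3 -m jog '[[0,0,0,0,0,0.125],[0,0,0,0,0,0.125],[0,0,0,0,0,0],[0,0,0,0,0,0]]' >/dev/null; python3 st.py
python3 look.py cap | head -2
python3 - <<'E'
from h import *
d=pickle.load(open('wrist.pkl','rb'))
for c,s,m in blobs(d,(24,110,60),(36,255,255),300,1e6): print(c.round(1),s,ray(d,s[:2]+s[2:4]/2,12)[0].round(1))
E
```

```text
35.92 Mz 0.335 Fz -5.5 q6 0.557 z 104.2
t 37.50 p [ 506.4 -324.6  165.2] F [-1.6  0.5  0.4] M [-0.019  0.115 -0.011] q6 0.586 yang -1.176 w 39.8 g 0.0 tau6 0.446
t 37.55 p [ 506.44 -324.53  165.08] q6 0.586 yang -1.1756
tcp px [317.4 252.2]
[319.1 185.5] [ 284  151   72   70 3871] [ 510.  -325.2   12. ]
```

View pics/cap.png

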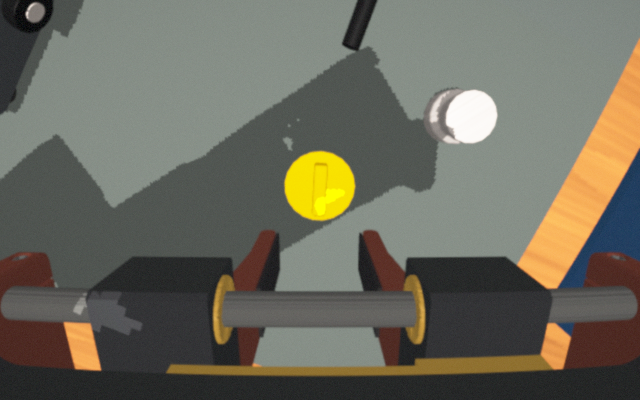

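```bash
python3 -m jog '[[1.5,0.6,35,0,0,0],[0,0,40,0,0,0],[0,0,35,0,0,0],[0,0,15,0,0,0],[0,0,0,0,0,0]]' >/dev/null; python3 -m jog '[[0,0,0,0,0,0],[0,0,0,0,0,0]]' >/dev/null; python3 st.py
python3 look.py cap2 | head -2
python3 - <<'E'
from h import *
d=pickle.load(open('wrist.pkl','rb'))
for c,s,m in blobs(d,(24,110,60),(36,255,255),300,1e6): print(c.round(1),s,ray(d,s[:2]+s[2:4]/2,12)[0].round(1),ray(d,s[:2]+s[2:4]/2,32)[0].round(1))
E
```

```text
t 38.13 p [ 509.  -325.1   40.8] F [-0.  -0.9  0.6] M [-0.029  0.166  0.019] q6 0.590 yang -1.178 w 40.2 g 0.0 tau6 -0.027
t 38.1833 p [ 509.26 -325.27   41.27] q6 0.591 yang -1.1789
tcp px [318.  252.4]
[317.6 228.5] [ 260  176  114  109 8715] [ 510.5 -324.1   12. ] [ 516.8 -321.6   32. ]
```

View pics/cap2.png

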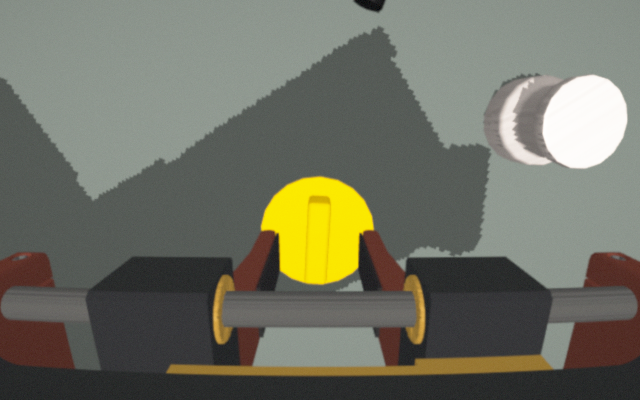

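```bash
python3 -m jog '[[0.8,-0.4,8,0,0,0],[0,0,9,0,0,0],[0,0,8.5,0,0,0],[0,0,0,0,0,0],[0,0,0,0,0,0]]' >/dev/null; python3 st.py;  python3 -m jog '[[0,0,0,0,0,0],[0,0,0,0,0,0],[0,0,0,0,0,0],[0,0,0,0,0,0],[0,0,0,0,0,0]]' 4 >/dev/null;  python3 -m jog '[[0,0,0,0,0,0]]' >/dev/null; python3 st.py; python3 -m jog '[[0,0,-10,0,0,0],[0,0,-30,0,0,0],[0,0,-40,0,0,0],[0,0,-40,0,0,0],[0,0,-15,0,0,0]]' >/dev/null; python3 -m jog '[[0,0,0,0,0,0],[0,0,0,0,0,0]]' >/dev/null; python3 st.py
python3 look.py cap3 | head -2
python3 - <<'E'
from h import *
d=pickle.load(open('wrist.pkl','rb'))
for c,s,m in blobs(d,(24,110,60),(36,255,255),300,1e6): print(c.round(1),s)
E
```

```text
t 38.60 p [ 509.2 -324.1   15.3] F [-3.6  2.8 16.8] M [0.434 0.709 0.007] q6 0.593 yang -1.180 w 40.1 g 8.4 tau6 0.005
t 39.10 p [ 509.8 -324.2   15.3] F [-1.1  2.6 15.4] M [ 0.411  0.325 -0.079] q6 0.593 yang -1.180 w 11.7 g 41.1 tau6 -0.119
t 39.68 p [ 508.8 -324.   149.5] F [-0.  -0.1 -1.8] M [-0.039  0.194 -0.074] q6 0.593 yang -1.180 w 11.8 g 37.5 tau6 0.001
t 39.7333 p [ 508.02 -323.44  148.12] q6 0.593 yang -1.1799
tcp px [315.9 252.3]
[318.4 230.1] [ 254  186  129  106 7174]
```

View pics/cap3.png

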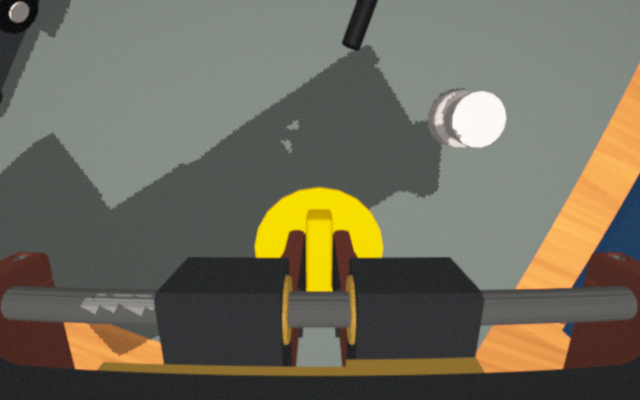

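```bash
python3 - <<'E'
from h import *
from scipy.optimize import least_squares
d=pickle.load(open('wrist.pkl','rb')); R=d['R']
p=np.array([508.02,-323.44,148.12]); dep=(R@p+d['t'])[2]
tcp=ray(d,[[318,252.5]],148.6)[0]; print(dep,tcp)
m=[b for b in blobs(d,(24,110,60),(36,255,255),300,1e6)][0][2].astype(np.uint8)
c=max(cv2.findContours(m,cv2.RETR_EXTERNAL,cv2.CHAIN_APPROX_NONE)[0],key=len)[:,0]; c=c[c[:,1]<238]
c=c[((c[:,0]<290)|(c[:,0]>350)|(c[:,1]<200))]
P=ray(d,c.astype(float),148.6-3.3)[:,:2]
s=least_squares(lambda q:np.hypot(*(P-q[:2]).T)-q[2],[508,-324,33],loss='soft_l1').x; print('circle',s)
y=np.array([np.cos(-1.18),np.sin(-1.18)]);x=np.array([-y[1],y[0]])
e=s[:2]-tcp[:2]; print('cap in tool x,y',e@x,e@y)
E
```

```text
173.91921801167445 [ 508.45538603 -324.41066042  148.6       ]
circle [ 509.23610086 -324.39140098   32.47947575]
cap in tool x,y 0.7291900293255646 0.2795862650195254
```

```bash
python3 -m jog '[[18.9,-32.4,0,0,0,0],[18.9,-32.4,0,0,0,0],[18.9,-32.4,0,0,0,0],[18.9,-32.4,0,0,0,0],[18.9,-32.4,0,0,0,0]]' >/dev/null; python3 -m jog '[[18.9,-32.4,0,0,0,0],[18.9,-32.4,0,0,0,0],[18.9,-32.4,0,0,0,0],[19,-32.5,0,0,0,0],[19,-32.5,0,0,0,0]]' >/dev/null; python3 -m jog '[[0,0,0,0,0,0],[0,0,0,0,0,0],[0,0,0,0,0,0]]' >/dev/null; python3 st.py;python3 -m jog '[[0,0,0,0,0,0]]' >/dev/null; python3 st.py;python3 -m jog '[[0,0,0,0,0,0]]' >/dev/null; python3 st.py; python3 look.py ins
```

```text
t 40.82 p [558.8  47.7 147.2] F [ 0.2 -0.3  0.2] M [-0.049  0.171 -0.001] q6 1.243 yang -1.179 w 11.3 g 37.6 tau6 0.019
t 40.90 p [559.2  46.8 147.8] F [ 0.3 -0.4 -1.1] M [-0.05   0.107 -0.012] q6 1.244 yang -1.181 w 11.8 g 37.6 tau6 -0.006
t 40.98 p [559.6  46.6 148.4] F [-0.6 -0.3  0.7] M [-0.02   0.146 -0.06 ] q6 1.244 yang -1.182 w 11.9 g 37.6 tau6 -0.007
t 41.0333 p [559.78  46.62 148.59] q6 1.244 yang -1.182
tcp px [317.5 252.1]
brass [294.2 117.2] [ 272   95   45   46 1536] [615.6  83.4 115.5] tool [ 65.6 -12.9  33. ] 181.0
brass [619.4 138.3] [611  95  29  91 257] [ 681.1 -102.   115.5] tool [ 55.9 183.5  33. ] 250.0
brass [425.6 206.8] [ 403  185   46   45 1556] [597.5  -7.2 115.5] tool [14.5 64.1 33.1] 194.0
brass [284.7 233.1] [254 186  66  90 403] [552.6  63.5 115.5] tool [ -0.2 -18.4  33.1] 169.0
brass [213.4 242.8] [ 191  225   45   33 1180] [529.1 102.5 115.5] tool [ -7.2 -63.3  33.1] 200.0
brass [338.9 258. ] [305 229  77  64 345] [547.6  24.5 115.5] tool [-19.6  15.9  33.1] 153.0
brass [286.  309.5] [281 274  13  71 582] [503.   44.2 115.5] tool [-53.4 -19.3  33.1] 71.0
brass [351.2 310.1] [344 274  13  71 574] [518.4   6.8 115.5] tool [-53.4  21.1  33.1] 71.0
brass [329.4 333.8] [319 327  23  16 229] [496.   11.3 115.5] tool [-72.4   8.5  33.1] 214.0
brass [293.8 367.2] [  69  348  415   29 5248] [461.8  36.5 115.5] tool [-94.5 -27.8  33.2] 65.0
```

View pics/ins.png

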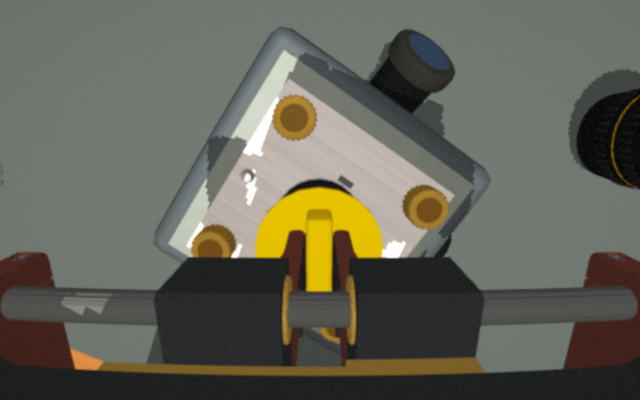

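```bash
python3 -m jog '[[1,-1,8,0,0,0],[0,0,10,0,0,0],[0,0,10,0,0,0],[0,0,0,0,0,0],[0,0,0,0,0,0]]' >/dev/null; python3 st.py; python3 -m jog '[[0,0,1.5,0,0,0],[0,0,1.5,0,0,0]]' >/dev/null; python3 st.py; python3 -m jog '[[0,0,1.5,0,0,0],[0,0,1,0,0,0]]' >/dev/null; python3 st.py;
```

```text
t 41.45 p [559.8  49.1 119.7] F [-0.2  0.1  0.1] M [-0.047  0.145  0.008] q6 1.247 yang -1.180 w 11.8 g 37.6 tau6 0.000
t 41.62 p [561.   49.4 118.1] F [ 0.1  0.  -1.2] M [-0.045  0.147 -0.025] q6 1.247 yang -1.180 w 11.7 g 37.6 tau6 0.001
t 41.78 p [560.8  49.4 115.5] F [ 0.6  0.1 -1.2] M [-0.047  0.155  0.053] q6 1.247 yang -1.180 w 11.5 g 37.6 tau6 0.001
```

```bash
python3 -m jog '[[-0.4,0.4,1,0,0,0],[0,0,1,0,0,0]]' >/dev/null; python3 st.py; python3 -m jog '[[0,0,1,0,0,0],[0,0,1,0,0,0]]' >/dev/null; python3 st.py; python3 -m jog '[[0,0,0.7,0,0,0],[0,0,0.5,0,0,0]]' >/dev/null; python3 st.py;
```

```text
t 41.95 p [560.4  48.7 113.5] F [-0.3 -1.  -1.1] M [ 0.009  0.183 -0.028] q6 1.246 yang -1.180 w 11.6 g 37.6 tau6 -0.008
t 42.12 p [560.5  48.8 111.5] F [ 0.6 -0.1  0.4] M [-0.007  0.167 -0.015] q6 1.246 yang -1.180 w 12.2 g 37.6 tau6 0.000
t 42.28 p [560.4  48.8 110.2] F [-0.1  0.2 -1.3] M [-0.025  0.126 -0.014] q6 1.246 yang -1.180 w 11.8 g 37.6 tau6 0.001
```

```bash
python3 -m jog '[[0,0,0.6,0,0,0],[0,0,0.6,0,0,0]]' >/dev/null; python3 st.py; python3 -m jog '[[0,0,0.4,0,0,0],[0,0,0.4,0,0,0]]' >/dev/null; python3 st.py; python3 -m jog '[[0,0,0.4,0,0,0],[0,0,0,0,0,0]]' >/dev/null; python3 st.py;
```

```text
t 42.45 p [560.5  48.8 109. ] F [-0.6  0.2 -1.2] M [-0.043  0.186  0.034] q6 1.246 yang -1.180 w 11.8 g 37.6 tau6 0.001
t 42.62 p [560.4  48.8 108.2] F [ 0.3 -0.6 -0.4] M [-0.031  0.089  0.021] q6 1.246 yang -1.180 w 11.8 g 37.6 tau6 0.001
t 42.78 p [560.4  48.8 107.8] F [ 0.3 -1.1 -0.1] M [-0.034  0.192  0.042] q6 1.246 yang -1.180 w 11.9 g 37.6 tau6 0.001
```

```bash
python3 -m jog '[[0,0,0.4,0,0,0],[0,0,0,0,0,0]]' >/dev/null; python3 st.py; python3 -m jog '[[0,0,0.4,0,0,0],[0,0,0,0,0,0]]' >/dev/null; python3 st.py; python3 -m jog '[[0,0,0.4,0,0,0],[0,0,0,0,0,0]]' >/dev/null; python3 st.py;
```

```text
t 42.95 p [560.4  48.8 107.7] F [-1.8  0.3  0.7] M [-0.051  0.184 -0.019] q6 1.246 yang -1.180 w 11.7 g 36.8 tau6 0.002
t 43.12 p [560.4  48.8 107.6] F [-2.9 -0.9  6.5] M [-0.128  0.402 -0.043] q6 1.246 yang -1.180 w 11.7 g 37.2 tau6 0.002
t 43.28 p [560.4  48.8 107.6] F [-4.3 -1.4  9.7] M [-0.048  0.651  0.026] q6 1.246 yang -1.180 w 11.7 g 37.4 tau6 0.002
```

```bash
python3 -m jog '[[0,0,0,0,0,0],[0,0,0,0,0,0],[0,0,0,0,0,0],[0,0,-5,0,0,0],[0,0,-20,0,0,0]]' 36 >/dev/null; python3 -m jog '[[0,0,-30,0,0,0],[0,0,-40,0,0,0],[-20,0,-25,0,0,0],[-40,0,0,0,0,0],[-20,0,0,0,0,0]]' >/dev/null;python3 -m jog '[[0,0,0,0,0,0],[0,0,0,0,0,0]]' >/dev/null; python3 st.py
python3 look.py fin|head -1
python3 - <<'E'
from h import *
d=pickle.load(open('wrist.pkl','rb'))
for c,s,m in blobs(d,(24,110,60),(36,255,255),300,1e6): print(c.round(1),s,ray(d,s[:2]+s[2:4]/2,104.3)[0].round(1), 33*2/s[2]*d['fx'], np.percentile(d['range_z'][m],[5,50,95]))
E
```

```text
t 44.28 p [486.1  18.1 227.3] F [ 0.2  0.5 -0.8] M [-0.053  0.135 -0.008] q6 1.193 yang -1.181 w 36.0 g 0.0 tau6 -0.051
t 44.3333 p [487.08  18.34 227.2 ] q6 1.193 yang -1.1804
[318.5  98. ] [ 279   57   81   83 5269] [561.3  47.7 104.3] 278.2626743568903 [248.04555054 268.5880127  276.39387817]
[236.2 113.6] [222 100  29  28 305] [524.6 105.5 104.3] 777.2164352726935 [255.13871155 257.72772217 260.4095459 ]
```

View pics/fin.png

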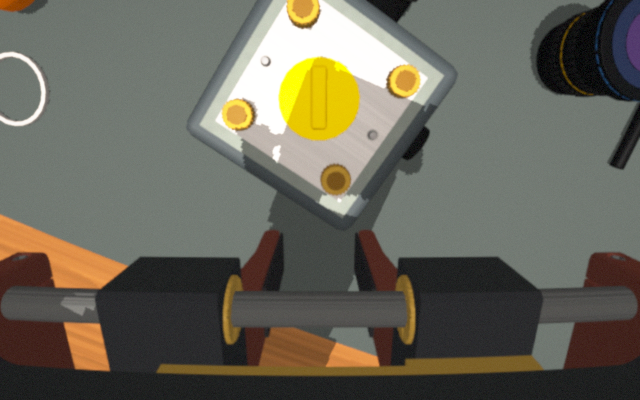

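```bash
python3 -c "
from workcell import ticket;print(ticket.close_job())"
```

```text
the job is handed in; nothing more can be done
None
```

I handed the job in at about 44 s of the 72 s allowed; the verdict wasn't shown. By feel all four thumbscrews are snug, at a torque of about 0.22 to 0.28 N m against 0.06 to 0.12 N m running free (roughly 20 to 38 N), and the yellow cap is fully home and centred in the port. The least certain point is the screw forces, since the torque readings were noisy.

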